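# Load the bottle clamp rack and set its cam clamp

## Robot

A 6-joint arm with a two-finger parallel gripper is mounted at the origin on the work surface. World frame = base frame: x ahead of the robot, y to its left, z up, the work surface at z = 0. Lengths are in m, angles in rad, forces in N, time in s.
With the tool pointing down it reaches from about 0.225 to 0.875 m from the base axis. Payload 3.4 kg.
Tool frame: the origin (TCP) lies on the centre line of the jaws, within the pads' length; the fingertips stand 11 mm ahead of it and the grasp point (between the pads) lies 8 mm behind it; z points along the fingers, y is the line along which they close (so a half turn about z gives the same grasp; the last joint's range is limited). The gripper opens to 85 mm and grips with 20 to 120 N. Pads are 22 mm wide; open, the fingers measure 114 mm over their backs; the gripper's body (76 mm by 85 mm) begins 54 mm behind the grasp point. The pads swing forward as they close: fully open they stand 13 mm farther back than shut.
Start: joints at [-1.288, 0.276, 1.505, -0, 1.361, -0.121], TCP at [0.226, -0.529, 0.242] pointing down, gripper open.
Joint ranges: [-2.89, 2.89], [-0.75, 2.08], [0.22, 2.7], [-1.18, 4.32], [0.11, 2.71], [-2.7, 2.7]. Speed limits (rad/s): [2.57, 2.57, 3.14, 3.14, 3.14, 3.14].

## Interface

Orientations are given as a unit quaternion [w, x, y, z].
In Python, from rig import manip, eyes, job gives the robot as it stands.
- The arm moves only by the tool drive_tool, never from a script. Its argument "rows" is a list of rows, each a list of 3 entries, a list of its own where there are three numbers: the turn, a rotation vector about the world's x, y, z in rad, then the shift along the world's x, y, z in cm, then the finger opening in cm, from 0 to 8.54. A call has 1 to 8 rows; each row shifts and turns the commanded pose from where the row before left it; what a row does not reach is not made up. A row lasts 1/8 s, in which the tool goes at most 62.5 mm and 10.7 degrees, less where a joint would pass 70% of its speed; a pose out of reach is approached as far as the arm can. A call is refused whole if a number of a shift passes 6.25 or a number of a turn 0.188, either way. A call with a gripper value outside its range is refused whole. The fingers move at their own pace and stop on an object; "force" is the grip in N (left out, the last holds). Time passes only in rows, so rows that do not move let the fingers close. It gives the time, the measured TCP pose, the force, the opening and the grip force at its end, in the units of the state.
- manip.get_state(): the state, without advancing time (a new reading comes with each control period).
- eyes.get_image(name): name is "scene" or "top" or "wrist"; returns the picture (400x640x3 uint8, red, green, blue); there is no depth.
- eyes.get_calibration(name): a dict with "camera_matrix" (3x3 intrinsics, pixels), "view" (4x4, takes a point from world to camera coordinates). Camera axes: x right, y up, looking along -z (the intrinsics and any distortion apply to the point x, -y, -z); pixel columns grow to the right and rows downward; lengths in m; the calibration is good to about 2 mm. A picture is of the moment at which its call begins: read the wrist's pose just before it. get_calibration takes no time and is no camera call; for the wrist camera it gives the pose at the moment of the call.
- job.sign_off(): hands the job in; it is judged then, once.
The state is a dict: "clock": time; "qpos": joint angles; "qd": joint speeds; "effort": joint torques, N m; "position": TCP position; "ee_rot": TCP orientation; "contact_force": force on the tool from outside, world axes, zero at the start; "moment": the same for the moment, N m; "width": finger opening in m; "gripper_force": force on a finger pad.
Only numpy, scipy, OpenCV 4.12 (cv2) and the standard library are available. Lean on these libraries where they do the work, as an engineer would, in place of code of your own. Each camera call takes 0.05 s, during which the arm holds its last target. There are 200 camera calls.

## Task

First swing the red cam lever of the clamp rack fully open, slide the two slim bottles that were left in the lane out through the lane's mouth and stand them upright in the white tray. Then slide every wide amber bottle, upright, through the mouth and fully in under the overhanging plates, and turn the cam lever back just far enough that the sprung jaw grips the row, pressed in about 4 to 5 mm, at no time as far as 9 mm. Leave the slim look-alike on the bench standing where it is and do not disturb the other labware.

Things in the scene. Friction and masses are not known exactly. Their poses are not given: they have to be found in the camera images.
- rack: Bottle clamp rack, fixed. Aluminium base from x -70 to 155, y -235 to 155 mm in its own frame, top face (= lane floor) 8 mm above the bench. Origin at bench height, mid-lane; y runs along the lane from the open mouth (y = -135 mm) to the end stop (face at y = +145 mm). Base from y -235 to -135 is an open apron before the mouth. The lane holds four wide bottles in a row.
- lane_mouth (a point): Middle of the lane mouth, x -4, y -135, z 92 mm in the rack's frame: two clear plates with yellow edges overhang the lane from here inwards, z 92 to 97 mm; between them a slot for necks from rack x = -27 to +19 mm. Bodies go under the plates, caps stay above. Side limits: blue fence at x = -38 mm minus the fence value, orange jaw at x = +35 mm when the lever is open.
- fence (a joint): Setting of the blue fence on the lane's -x side, m, 0 to 0.005, different from start to start; locked, it stays as it is. Bigger = wider lane.
- cam (a joint): Angle of the red cam lever, rad, about a vertical pivot at x 81, y -60 mm of the rack. 0 = fully open, lever along the rack's -y; grows counter-clockwise seen from above; 1.57 = along +x; stop 1.75. Its eccentric moves the jaw towards the fence by 12 mm per rad. 0.4 N m friction holds it where left. Starts part-closed, 0.45 to 0.75.
- cam_knob (a point): Point in the upright black knob at the lever's end, 80 mm from the pivot, 138 mm above the bench. The knob is a cylinder 22 mm in diameter from 112 to 158 mm above the bench; the lever arm is below it at 102 to 112 mm.
- jaw (a joint): How far the sprung orange jaw (bar 255 mm long along the lane) is pressed back into its carriage, m: 0 = relaxed, 0.013 = bottomed. Spring 1200 N/m, 2.4 N preload. Rises as the jaw presses bottles on the fence; pushing them over the floor alone gives up to 2 mm.
- slim_old1: Amber glass bottle, blue cap, 54 mm body diameter, 130 mm tall: body up to 74 mm, neck 26 mm diameter at 74-102 mm, cap 44 mm diameter at 102-130 mm; 0.17 kg, thick heavy base. Origin: centre of its underside; z up. A slim bottle left standing in the lane, nearer the end stop.
- slim_old2: Amber glass bottle, blue cap, 54 mm body diameter, 130 mm tall: body up to 74 mm, neck 26 mm diameter at 74-102 mm, cap 44 mm diameter at 102-130 mm; 0.17 kg, thick heavy base. Origin: centre of its underside; z up. A slim bottle left standing in the lane, nearer the mouth.
- slim_bench: Amber glass bottle, blue cap, 54 mm body diameter, 130 mm tall: body up to 74 mm, neck 26 mm diameter at 74-102 mm, cap 44 mm diameter at 102-130 mm; 0.17 kg, thick heavy base. Origin: centre of its underside; z up. A slim look-alike on the bench among the wide bottles; it stays there.
- tray: White open tray, fixed, 160 (its x) x 140 (its y) x 45 mm high, walls and floor 4 mm, left of the rack. Origin: centre of its underside.
- wide1: Amber glass bottle, blue cap, 66 mm body diameter, 130 mm tall: body up to 74 mm, neck 26 mm diameter at 74-102 mm, cap 44 mm diameter at 102-130 mm; 0.16-0.26 kg, thick heavy base. Origin: centre of its underside; z up. A wide bottle to load, on the bench right of the rack at the start. Two to four of the wide bottles are present, the rest None.
- wide2: Amber glass bottle, blue cap, 66 mm body diameter, 130 mm tall: body up to 74 mm, neck 26 mm diameter at 74-102 mm, cap 44 mm diameter at 102-130 mm; 0.16-0.26 kg, thick heavy base. Origin: centre of its underside; z up. A wide bottle to load, on the bench right of the rack at the start. Two to four of the wide bottles are present, the rest None.
- wide3: Amber glass bottle, blue cap, 66 mm body diameter, 130 mm tall: body up to 74 mm, neck 26 mm diameter at 74-102 mm, cap 44 mm diameter at 102-130 mm; 0.16-0.26 kg, thick heavy base. Origin: centre of its underside; z up. A wide bottle to load, on the bench right of the rack at the start. Two to four of the wide bottles are present, the rest None.
- wide4: Amber glass bottle, blue cap, 66 mm body diameter, 130 mm tall: body up to 74 mm, neck 26 mm diameter at 74-102 mm, cap 44 mm diameter at 102-130 mm; 0.16-0.26 kg, thick heavy base. Origin: centre of its underside; z up. A wide bottle to load, on the bench right of the rack at the start. Two to four of the wide bottles are present, the rest None.
- flask: Conical glass flask, 82 mm wide, 124 mm tall; not part of the job. Origin at its underside.
- beaker: Glass beaker, 68 mm wide, 85 mm tall; not part of the job. Origin at its underside.
- spray: White plastic bottle with red cap, 60 mm wide, 150 mm tall; not part of the job. Origin at its underside.
- dish: Shallow glass dish, 90 mm wide; not part of the job. Origin at its underside.
- spatula: Lab spatula lying on the bench; not part of the job. Origin at its underside.
Not all that is in view belongs to the job. What is shaped like the slim_old1 but yellow is not meant.

How it is judged:
By the outcome, as a careful person would: the job done as asked, in the order asked, and still so for the second after the job is handed in, with the robot touching nothing.
Of wide1, wide2, wide3, wide4 only 2 to 4 are there at a start; the rules pass over those that are not, and their reading is None.
At some moment in a run one of wide1, wide2, wide3, wide4 may be knocked a few centimetres aside while the robot is not near it.
It also fails if it takes over 210 s, if anything falls off the work surface, if the arm or the gripper's body presses on something with over 40 N, if the wrist force passes 120 N, or if a joint passes its speed limit or range.

## Working session

There is one attempt and no reset: what is moved stays moved. The work goes in short steps, Python scripts to look and compute and a tool call to move; the robot and the scene stay as the last step left them, time stands still between calls to the robot, and variables do not carry over. Pictures are saved under pics/ and viewed, at most 14 in all, crops included, and the job is handed in when it is done.

Besides the shell and the picture viewer there is one more tool, called as name(argument=value, ...) on one line, values as JSON. drive_tool: Moves the arm, as the interface text tells. Its arguments: {"type":"object","properties":{"rows":{"type":"array"},"force":{"type":"number"}},"required":["rows"]}

```bash
ls; mkdir -p pics; python3 - <<'E'
from rig import manip, eyes, job
import cv2,numpy as np
for n in ("top","scene"):
    im=eyes.get_image(n); cv2.imwrite(f"pics/{n}0.png",cv2.cvtColor(im,cv2.COLOR_RGB2BGR))
    c=eyes.get_calibration(n); print(n,np.round(c["camera_matrix"],1).tolist(),np.round(c["view"],4).tolist(),[k for k in c])
print(manip.get_state())
E
```

```text
pics
top [[463.6, 0.0, 318.3], [0.0, 463.6, 206.5], [0.0, 0.0, 1.0]] [[-0.0098, -0.9999, -0.0062, -0.0035], [0.9833, -0.0108, 0.1817, -0.4789], [-0.1817, -0.0044, 0.9833, -1.5817], [0.0, 0.0, 0.0, 1.0]] ['camera_matrix', 'view']
scene [[465.5, 0.0, 313.6], [0.0, 465.5, 198.9], [0.0, 0.0, 1.0]] [[0.5436, 0.8392, 0.0166, -0.2473], [-0.6859, 0.4327, 0.5851, 0.2436], [0.4838, -0.3294, 0.8108, -1.7391], [0.0, 0.0, 0.0, 1.0]] ['camera_matrix', 'view']
{'clock': 0.1, 'qpos': array([-1.28797364e+00,  2.76554584e-01,  1.50601755e+00,  4.62095954e-05,
        1.36074607e+00, -1.21020182e-01]), 'qd': array([ 4.79828419e-05, -1.33051424e-03, -2.91282439e-03, -1.17399825e-04,
       -5.33755914e-04, -1.71390879e-03]), 'effort': array([ 1.32656191e-03, -4.17698407e+01, -2.46402919e+01,  3.21653624e-05,
        5.82357126e-03, -2.80910186e-06]), 'position': array([ 0.22581627, -0.52829176,  0.24150882]), 'ee_rot': array([-8.61774781e-04,  9.79683644e-01,  2.00547284e-01, -4.72042254e-05]), 'contact_force': array([ 0.4679412 , -0.79913017, -0.51575121]), 'moment': array([-0.02294904, -0.01230627,  0.01446322]), 'gripper_force': 0.0, 'width': 0.08529049016326397}
```

View pics/top0.png

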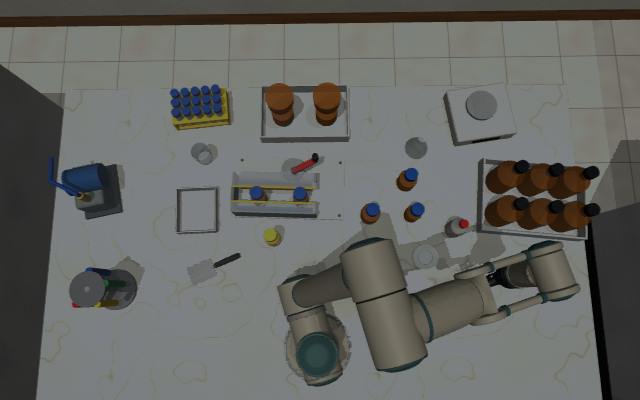

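View pics/scene0.png

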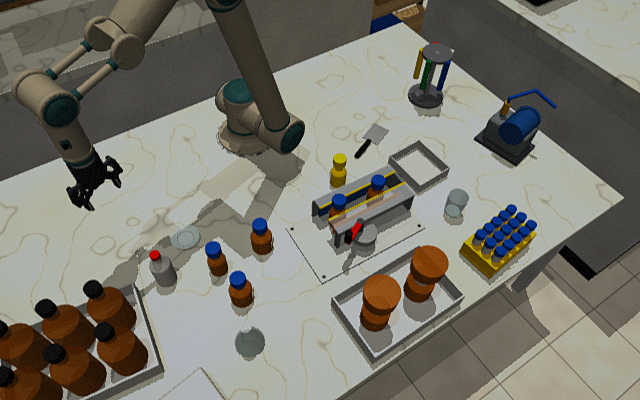

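The rack lies nearly aligned with the world: its mouth faces -y (image right, near (318,195)). The lever knob is at top-view (316,157), with the slim bottles in the lane at (257,193) and (300,195). The bench holds three candidate bottles at (408,178), (371,212) and (414,212). Next I measure them all.

```bash
cat > h.py <<'E'
from rig import manip, eyes, job
import cv2,numpy as np
def ray(n,uv,c=None):
    c=c or eyes.get_calibration(n);K=c["camera_matrix"];V=np.array(c["view"])
    d=np.linalg.inv(K)@[uv[0],uv[1],1]; d=V[:3,:3].T@(d*[1,-1,-1]); return -V[:3,:3].T@V[:3,3],d
def onz(n,uv,z,c=None):
    o,d=ray(n,uv,c); return o+d*(z-o[2])/d[2]
def tri(a,b):
    (o1,d1),(o2,d2)=a,b; A=np.stack([d1,-d2],1); s=np.linalg.lstsq(A,o2-o1,rcond=None)[0]
    p,q=o1+d1*s[0],o2+d2*s[1]; return (p+q)/2,np.linalg.norm(p-q)
def proj(n,p,c=None):
    c=c or eyes.get_calibration(n);V=np.array(c["view"]);q=V[:3,:3]@p+V[:3,3];q=c["camera_matrix"]@(q*[1,-1,-1]);return q[:2]/q[2]
def blobs(im,lo,hi,amin=15):
    m=cv2.inRange(cv2.cvtColor(im,cv2.COLOR_RGB2HSV),lo,hi)
    n,l,s,c=cv2.connectedComponentsWithStats(m)
    return [(c[i].round(1).tolist(),s[i].tolist()) for i in range(1,n) if s[i][4]>=amin]
def save(n,im): cv2.imwrite(f"pics/{n}.png",cv2.cvtColor(im,cv2.COLOR_RGB2BGR))
E
python3 - <<'E'
from h import *
t=cv2.cvtColor(cv2.imread("pics/top0.png"),cv2.COLOR_BGR2RGB);s=cv2.cvtColor(cv2.imread("pics/scene0.png"),cv2.COLOR_BGR2RGB)
T=blobs(t,(105,120,40),(125,255,255));S=blobs(s,(105,120,40),(125,255,255))
for c,st in T:
    if 220<c[0]<450 and c[1]>150:
        for d,ss in S:
            p,e=tri(ray("top",c),ray("scene",d))
            if e<.012 and .05<p[2]<.16: print(c,st[2:],d,ss[2:],p.round(4),round(e,4),"z.12:",onz("top",c,.12).round(4))
print("amber",[b for b in blobs(t,(5,100,40),(20,255,255)) if 220<b[0][0]<450 and b[0][1]>150])
print("red",[b for b in blobs(t,(0,150,60),(4,255,255))],[b for b in blobs(s,(0,150,60),(4,255,255))])
print("yel",[b for b in blobs(t,(22,100,60),(34,255,255),8)])
for uv in [(241,160),(340,162),(339,215)]: print(onz("top",uv,.008).round(4))
a=cv2.resize(t[145:235,225:350],None,fx=5.6,fy=5.6,interpolation=3);a=cv2.convertScaleAbs(a,alpha=1.6);save("crop1",a)
b=cv2.resize(t[160:230,350:440],None,fx=6,fy=6,interpolation=3);b2=cv2.resize(s[200:320,180:300],None,fx=3.5,fy=3.5,interpolation=3)
save("crop2",np.hstack([b[:420,:400],b2[:420,:400]]) if 0 else np.hstack([cv2.resize(b,(480,373))[:373],cv2.resize(b2,(320,373))]))
E
```

```text
[410.8, 174.4] [13, 14, 140] [237.4, 279.4] [17, 18, 238] [ 0.5714 -0.3228  0.1204] 0.001 z.12: [ 0.5717 -0.3224  0.12  ]
[255.7, 192.4] [13, 14, 131] [378.0, 181.8] [17, 15, 183] [0.5131 0.1995 0.1291] 0.0007 z.12: [0.5153 0.2011 0.12  ]
[299.5, 193.1] [12, 13, 129] [341.5, 200.6] [51, 30, 347] [0.5109 0.0568 0.131 ] 0.0079 z.12: [0.5113 0.0538 0.12  ]
[372.3, 209.2] [13, 13, 137] [259.2, 225.7] [15, 17, 204] [ 0.4531 -0.1894  0.1214] 0.0018 z.12: [ 0.4537 -0.1887  0.12  ]
[417.1, 209.1] [13, 13, 140] [212.6, 249.5] [16, 18, 217] [ 0.452  -0.3385  0.1205] 0.0016 z.12: [ 0.4524 -0.3379  0.12  ]
amber [([404.3, 182.7], [397, 171, 20, 20, 200]), ([276.1, 188.6], [262, 188, 32, 2, 42]), ([261.7, 197.7], [252, 191, 15, 10, 39]), ([301.6, 199.5], [293, 195, 15, 7, 36]), ([368.0, 216.5], [361, 204, 19, 20, 164]), ([409.6, 215.4], [404, 206, 16, 16, 119])]
red [([304.6, 164.9], [295, 159, 21, 13, 101]), ([463.6, 223.5], [460, 220, 8, 8, 55]), ([74.4, 305.1], [72, 303, 7, 5, 18])] [([355.6, 229.3], [351, 222, 11, 19, 90]), ([154.2, 254.9], [149, 250, 12, 11, 91])]
yel [([206.9, 116.2], [172, 88, 59, 42, 759]), ([241.6, 186.0], [232, 185, 21, 3, 48]), ([277.3, 186.9], [259, 186, 37, 3, 75]), ([309.4, 187.8], [303, 187, 13, 3, 25]), ([273.0, 201.7], [231, 200, 85, 4, 166]), ([271.4, 236.5], [264, 228, 17, 18, 215]), ([99.7, 304.8], [94, 302, 17, 5, 36])]
[0.6615 0.2726 0.008 ]
[ 0.6497 -0.0891  0.008 ]
[ 0.4538 -0.082   0.008 ]
```

View pics/crop1.png

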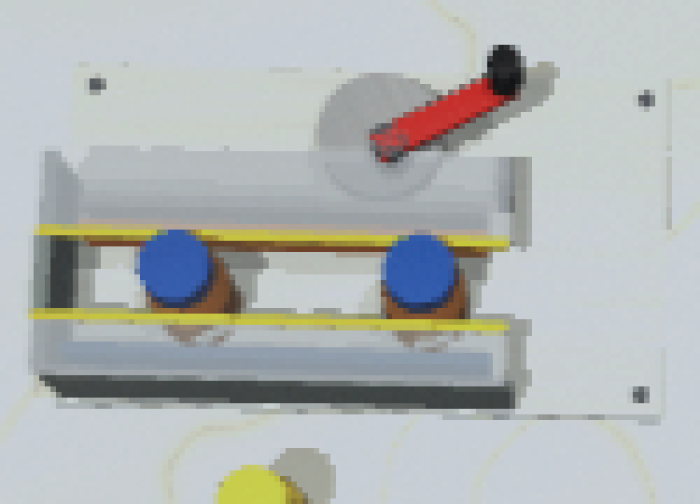

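View pics/crop2.png

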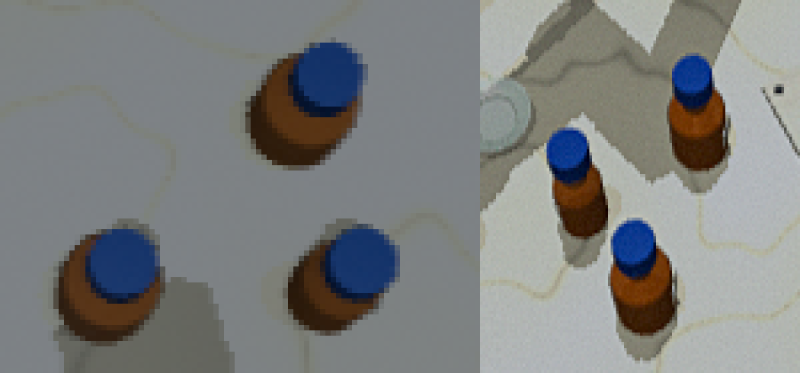

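Candidates on the bench: top (410.8,174.4) and (372.3,209.2) have bodies about 20 px wide, so they are the wide ones. Top (417,209), with a 16 px body, is the slim look-alike and stays. Crop 2 confirms this: the slim is the lower right in the top view and the leftmost in the scene view. Crop 1 gives the yellow slot edges and shows the lever at about 0.5 rad.

```bash
python3 - <<'E'
from h import *
f=lambda x,y:(225+(x+.5)/5.6-.5,145+(y+.5)/5.6-.5)
P={k:onz("top",f(*uv),.097) for k,uv in dict(fl=(36,230),fr=(508,243),nl=(32,314),nr=(508,327)).items()}
for k in P: print(k,P[k].round(4))
y=np.mean([P['fl']-P['fr'],P['nl']-P['nr']],0);print(y, yaw:=-np.arctan2(y[0],y[1]))
R=np.array([[np.cos(yaw),-np.sin(yaw)],[np.sin(yaw),np.cos(yaw)]])
m=(P['fr']+P['nr'])[:2]/2; o=m-R@[-.004,-.135]; print("origin",o)
for k in P: print(k,(R.T@(P[k][:2]-o)).round(4))
for n,uv in dict(s1=(97,84),s2=(646,98),s3=(641,395)).items(): print(n,(R.T@(onz("top",f(*uv),.008)[:2]-o)).round(4))
k=onz("top",f(505,60),.158)[:2]; kr=R.T@(k-o); print("knob",k,kr,np.hypot(*(kr-[.081,-.06])),"cam",np.arctan2(kr[0]-.081,-(kr[1]+.06)))
for a in (0,.1,.2,.3,.4,.5,.6): print(a,(o+R@[.081+.08*np.sin(a),-.06-.08*np.cos(a)]).round(4))
for uv in [(255.7,192.4),(299.5,193.1)]: 
  w=onz("top",uv,.132)[:2];print(w.round(4),(R.T@(w-o)).round(4))
t=cv2.cvtColor(cv2.imread("pics/top0.png"),cv2.COLOR_BGR2RGB)
print("tray",onz("top",(197.5,210),.045).round(4),[onz("top",u,.045).round(3).tolist() for u in [(178,189),(217,188),(217,232),(178,233)]])
E
```

```text
fl [0.5449 0.2893 0.097 ]
fr [0.5335 0.0009 0.097 ]
nl [0.4925 0.2904 0.097 ]
nr [0.4813 0.0013 0.097 ]
[0.01130247 0.28874184 0.        ] -0.0391239002156267
origin [0.51667077 0.13582734]
fl [0.0222 0.1544]
fr [ 0.0221 -0.1342]
nl [-0.0302  0.1535]
nr [-0.0301 -0.1358]
s1 [0.141  0.1391]
s2 [ 0.1414 -0.2194]
s3 [-0.0547 -0.2203]
knob [0.63096163 0.0010329 ] [ 0.11947574 -0.13022093] 0.08007097698468853 cam 0.5012480926313132
0 [ 0.5921 -0.0072]
0.1 [ 0.6001 -0.0071]
0.2 [ 0.6081 -0.0063]
0.3 [ 0.6159 -0.0046]
0.4 [ 0.6235 -0.0021]
0.5 [0.6308 0.0011]
0.6 [0.6378 0.005 ]
[0.5127 0.1994] [-0.0065  0.0633]
[0.5087 0.0533] [-0.0048 -0.0828]
tray [0.4708 0.415  0.045 ] [[0.547, 0.487, 0.045], [0.549, 0.349, 0.045], [0.392, 0.344, 0.045], [0.39, 0.48, 0.045]]
```

Everything fits: rack origin (0.517, 0.136), yaw -0.039, cam 0.50, and knob radius 80.07 mm measured against the given 80. I go above the knob.

drive_tool(rows=[[[0,0,0.116],[2.89,3.78,0],6],[[0,0,0.116],[2.89,3.78,0],6],[[0,0,0.116],[2.89,3.78,0],6],[[0,0,0.116],[2.89,3.78,0],6],[[0,0,0.116],[2.89,3.78,0],6],[[0,0,0.116],[2.89,3.78,0],6],[[0,0,0.116],[2.89,3.78,0],6]], force=30)

```text
clock: 0.98
position: [0.4288, -0.2627, 0.242]
ee_rot: [-0.0, 0.82, 0.573, -0.0]
contact_force: [0.7, -0.4, 0.3]
width: 0.0599
gripper_force: 0.0
```

drive_tool(rows=[[[0,0,0.116],[2.89,3.78,0],6],[[0,0,0.116],[2.89,3.78,0],6],[[0,0,0.116],[2.89,3.78,0],6],[[0,0,0.116],[2.89,3.78,0],6],[[0,0,0.116],[2.89,3.78,0],6],[[0,0,0.116],[2.89,3.78,0],6],[[0,0,0.116],[2.89,3.78,0],6],[[0,0,0],[0,0,0],6]])

```text
clock: 1.98
position: [0.6318, 0.0032, 0.2412]
ee_rot: [-0.001, 0.527, 0.85, 0.0]
contact_force: [-0.1, -0.7, 0.3]
width: 0.0599
gripper_force: 0.0
```

```bash
python3 - <<'E'
from h import *
s=manip.get_state();print(s["clock"],s["position"].round(4),s["ee_rot"].round(3),s["qpos"].round(3),s["width"])
c=eyes.get_calibration("wrist");im=eyes.get_image("wrist");save("w1",im)
print(proj("wrist",np.array([.631,.001,.158]),c), c["camera_matrix"][0][0],np.linalg.inv(c["view"])[:3,3])
E
```

```text
1.975 [0.6318 0.0032 0.2412] [-0.001  0.527  0.85   0.   ] [-1.060e-01  3.630e-01  1.378e+00  1.000e-03  1.401e+00 -5.670e-01] 0.0598700715373049
[320.96082623 210.06397726] 282.9495619026805 [0.59890218 0.0688404  0.37293418]
```

View pics/w1.png

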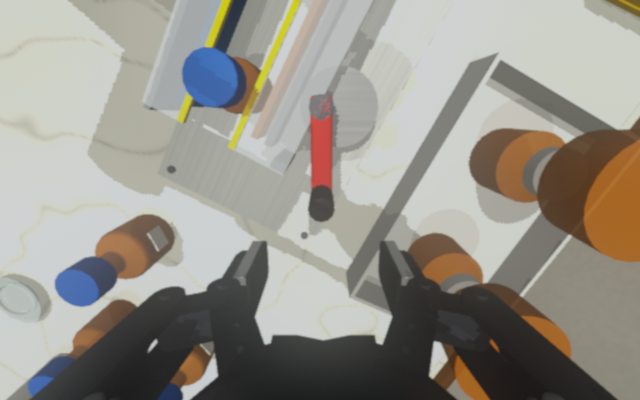

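The wrist view shows the knob at (321,205), where I predicted (321,210), so the estimate is good. I descend, grip the knob and swing the lever open along its arc.

drive_tool(rows=[[[0,0,0],[-0.08,-0.2,-3.6],6],[[0,0,0],[0,0,-3.6],6],[[0,0,0],[0,0,-3.6],6],[[0,0,0],[0,0,0],3.5],[[0,0,0],[0,0,0],2.0],[[0,0,0],[0,0,0],2.0],[[0,0,0],[0,0,0],2.0]], force=30)

```text
clock: 2.9
position: [0.631, -0.0021, 0.136]
ee_rot: [0.002, 0.529, 0.849, 0.001]
contact_force: [2.2, -1.0, -0.8]
width: 0.021
gripper_force: 30.1
```

drive_tool(rows=[[[0,0,-0.1],[-0.73,-0.32,0],2],[[0,0,-0.1],[-0.76,-0.25,0],2],[[0,0,-0.1],[-0.78,-0.17,0],2],[[0,0,-0.1],[-0.8,-0.08,0],2],[[0,0,-0.1],[-0.8,-0.01,0],2],[[0,0,0],[-0.1,0,0],2],[[0,0,0],[0,0,0],2]])

```text
clock: 3.78
position: [0.5916, -0.0101, 0.1359]
ee_rot: [0.002, 0.722, 0.692, 0.001]
contact_force: [3.4, -2.0, 5.4]
width: 0.0213
gripper_force: 31.3
```

drive_tool(rows=[[[0,0,0],[-0.15,0,0],2],[[0,0,0],[-0.1,0,0],2],[[0,0,0],[0,0,0],2]])

```text
clock: 4.15
position: [0.5916, -0.0101, 0.1359]
ee_rot: [0.003, 0.722, 0.692, 0.003]
contact_force: [8.4, -0.6, 3.0]
width: 0.0212
gripper_force: 31.5
```

The lever is at its open stop. I release it, rise, move over the nearer slim bottle and look.

drive_tool(rows=[[[0,0,0],[0.2,0,0],6],[[0,0,0],[0,0,0],6],[[0,0,0],[0,0,5],6],[[0,0,0],[0,0,5],7],[[0,0,0],[-4,3.1,0],7],[[0,0,0],[-4.2,3.1,0],7],[[0,0,0],[0,0,0],7],[[0,0,0],[0,0,0],7]])

```text
clock: 5.15
position: [0.5075, 0.052, 0.2343]
ee_rot: [0.0, 0.722, 0.692, -0.0]
contact_force: [0.7, 0.6, -0.5]
width: 0.0704
gripper_force: 0.0
```

```bash
python3 - <<'E'
from h import *
s=manip.get_state();print(s["clock"],s["position"].round(4),s["ee_rot"].round(3),s["width"])
c=eyes.get_calibration("wrist");im=eyes.get_image("wrist");save("w2",im)
B=blobs(im,(105,120,40),(125,255,255),200)
for b in B: print(b,onz("wrist",b[0],.132,c).round(4))
print(proj("wrist",np.array([.5087,.0533,.138]),c))
t=eyes.get_image("top");save("top1",t)
for x in blobs(t,(105,120,40),(125,255,255)):
    if 220<x[0][0]<450 and x[0][1]>150: print(x,onz("top",x[0],.132).round(4))
print([x for x in blobs(t,(0,150,60),(4,255,255)) if x[0][1]<200])
E
```

```text
5.15 [0.5075 0.052  0.2343] [ 0.     0.722  0.692 -0.   ] 0.07043129863998895
([322.2, 15.7], [293, 0, 59, 37, 1816]) [0.5131 0.1921 0.132 ]
([324.6, 199.6], [301, 177, 48, 47, 1768]) [0.5093 0.0532 0.132 ]
[323.92581047 201.60729708]
([410.8, 174.3], [405, 168, 13, 14, 138]) [ 0.5689 -0.32    0.132 ]
([255.7, 192.4], [250, 186, 13, 14, 132]) [0.5127 0.1994 0.132 ]
([303.4, 193.9], [301, 189, 5, 11, 30]) [0.5058 0.0403 0.132 ]
([372.3, 209.2], [366, 203, 13, 14, 138]) [ 0.4515 -0.1874  0.132 ]
([417.1, 209.1], [411, 203, 13, 13, 140]) [ 0.4503 -0.3354  0.132 ]
[]
```

View pics/w2.png

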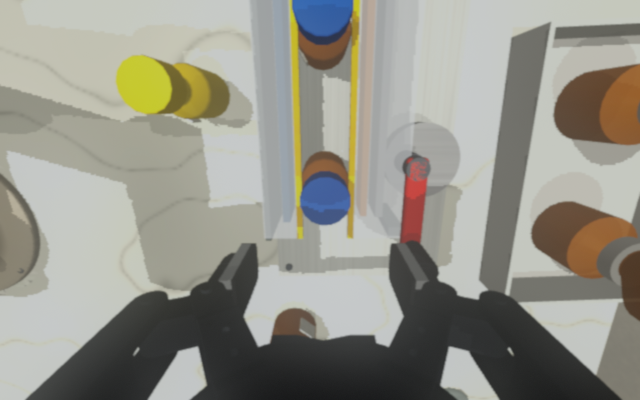

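The lever is along -y (open). The nearer slim cap is at (324,200), world (0.509, 0.053). Now I grip it.

drive_tool(rows=[[[0,0,0],[0.15,0.12,-4],7],[[0,0,0],[0,0,-4],7],[[0,0,0],[0,0,-4],7],[[0,0,0],[0,0,0],4],[[0,0,0],[0,0,0],4],[[0,0,0],[0,0,0],4],[[0,0,0],[0,0,0],4]], force=35)

```text
clock: 6.12
position: [0.5098, 0.0533, 0.1155]
ee_rot: [0.001, 0.722, 0.692, 0.001]
contact_force: [0.7, 0.1, -2.0]
width: 0.043
gripper_force: 35.8
```

drive_tool(rows=[[[0,0,0],[0,0,0.3],4],[[0,0,0],[-0.12,-3,0],4],[[0,0,0],[-0.16,-4,0],4],[[0,0,0],[-0.16,-4,0],4],[[0,0,0],[-0.04,-1.5,0],4],[[0,0,0],[0,0,0],4]])

```text
clock: 6.88
position: [0.5044, -0.0721, 0.1176]
ee_rot: [0.0, 0.723, 0.691, 0.0]
contact_force: [-0.7, 0.2, -2.0]
width: 0.0434
gripper_force: 35.9
```

drive_tool(rows=[[[0,0,0],[0,0,4],4],[[0,0,0],[0,0,4],4],[[0,0,0],[0,0,4],4],[[0,0,0],[0,0,4.5],4],[[0,0,0],[0,4,0],4],[[0,0,0],[0,5,0],4],[[0,0,0],[0,5,0],4],[[0,0,0],[0,5,0],4]])

```text
clock: 7.88
position: [0.5033, 0.1214, 0.2824]
ee_rot: [-0.0, 0.722, 0.692, 0.0]
contact_force: [0.1, 0.1, -1.7]
width: 0.0429
gripper_force: 36.7
```

drive_tool(rows=[[[0,0,0],[0,5,0],4],[[0,0,0],[0,5,0],4],[[0,0,0],[0,5,0],4],[[0,0,0],[0,5,0],4],[[0,0,0],[0,5,0],4],[[0,0,0],[0,4.3,0],4],[[0,0,0],[0,0,0],4]])

```text
clock: 8.75
position: [0.5021, 0.4158, 0.2813]
ee_rot: [-0.001, 0.72, 0.694, -0.0]
contact_force: [0.8, -1.2, -1.8]
width: 0.0432
gripper_force: 36.7
```

drive_tool(rows=[[[0,0,0],[0.6,0,-5],4],[[0,0,0],[0,0,-5],4],[[0,0,0],[0,0,-4.5],4],[[0,0,0],[0,0,-1.5],4],[[0,0,0],[0,0,-0.8],4],[[0,0,0],[0,0,0],4]])

```text
clock: 9.5
position: [0.5108, 0.4118, 0.1156]
ee_rot: [0.0, 0.722, 0.692, 0.001]
contact_force: [0.4, 0.2, -1.0]
width: 0.0431
gripper_force: 36.6
```

drive_tool(rows=[[[0,0,0],[0,0,-0.3],4],[[0,0,0],[0,0,0],5.8],[[0,0,0],[0,0,0],5.8],[[0,0,0],[0,0,3],5.8],[[0,0,0],[0,0,4],7],[[0,0,0],[0,0,4],7],[[0,0,0],[0,0,0],7]])

```text
clock: 10.38
position: [0.5122, 0.4126, 0.2261]
ee_rot: [0.001, 0.722, 0.692, 0.005]
contact_force: [0.4, 0.9, -0.4]
width: 0.0701
gripper_force: 0.0
```

drive_tool(rows=[[[0,0,0],[0.05,-5.3,0],7],[[0,0,0],[0.05,-5.3,0],7],[[0,0,0],[0.05,-5.3,0],7],[[0,0,0],[0.05,-5.3,0],7],[[0,0,0],[0,0,0],7],[[0,0,0],[0,0,0],7]])

```text
clock: 11.12
position: [0.5121, 0.1995, 0.2209]
ee_rot: [-0.0, 0.722, 0.691, 0.0]
contact_force: [-0.8, -1.0, -0.1]
width: 0.07
gripper_force: 0.0
```

```bash
python3 - <<'E'
from h import *
s=manip.get_state();print(s["clock"],s["position"].round(4),s["ee_rot"].round(3),s["width"])
c=eyes.get_calibration("wrist");im=eyes.get_image("wrist")
for b in blobs(im,(105,120,40),(125,255,255),200): print(b,onz("wrist",b[0],.132,c).round(4))
t=eyes.get_image("top")
for x in blobs(t,(105,120,40),(125,255,255)):
    if 150<x[0][0]<450 and x[0][1]>150: print(x,onz("top",x[0],.126).round(4))
E
```

```text
11.125 [0.5121 0.1995 0.2209] [-0.     0.722  0.691  0.   ] 0.06996350890767256
([324.5, 206.7], [299, 183, 52, 49, 1984]) [0.5136 0.1988 0.132 ]
([410.8, 174.3], [405, 168, 13, 14, 138]) [ 0.5705 -0.3212  0.126 ]
([192.1, 193.8], [186, 188, 13, 13, 133]) [0.5116 0.4133 0.126 ]
([372.3, 209.3], [366, 203, 13, 14, 139]) [ 0.4523 -0.1881  0.126 ]
([417.1, 209.1], [411, 203, 13, 13, 140]) [ 0.4513 -0.3366  0.126 ]
```

drive_tool(rows=[[[0,0,0],[0.12,-0.05,-4],7],[[0,0,0],[0,0,-4],7],[[0,0,0],[0,0,-2.6],7],[[0,0,0],[0,0,0],4],[[0,0,0],[0,0,0],4],[[0,0,0],[0,0,0],4],[[0,0,0],[0,0,0],4]], force=35)

```text
clock: 12.1
position: [0.5139, 0.199, 0.1162]
ee_rot: [0.0, 0.722, 0.692, 0.001]
contact_force: [-0.2, 0.8, -0.9]
width: 0.0434
gripper_force: 35.7
```

drive_tool(rows=[[[0,0,0],[0,0,0.3],4],[[0,0,0],[-0.16,-4.2,0],4],[[0,0,0],[-0.17,-4.5,0],4],[[0,0,0],[-0.18,-4.5,0],4],[[0,0,0],[-0.17,-4.5,0],4],[[0,0,0],[-0.17,-4.5,0],4],[[0,0,0],[-0.17,-4.3,0],4],[[0,0,0],[0,0,0],4]])

```text
clock: 13.1
position: [0.5037, -0.0691, 0.1188]
ee_rot: [0.001, 0.724, 0.69, 0.0]
contact_force: [-0.8, 1.2, -2.1]
width: 0.0429
gripper_force: 35.8
```

drive_tool(rows=[[[0,0,0],[0,0,4],4],[[0,0,0],[0,0,4],4],[[0,0,0],[0,0,4],4],[[0,0,0],[0,0,4.5],4],[[0,0,0],[-0.6,4,0],4],[[0,0,0],[-0.7,5,0],4],[[0,0,0],[-0.7,5,0],4],[[0,0,0],[-0.7,5,0],4]])

```text
clock: 14.1
position: [0.4753, 0.1263, 0.2836]
ee_rot: [-0.0, 0.722, 0.692, 0.0]
contact_force: [1.8, -0.9, -1.6]
width: 0.043
gripper_force: 36.7
```

drive_tool(rows=[[[0,0,0],[-0.7,5,0],4],[[0,0,0],[-0.7,5,0],4],[[0,0,0],[-0.7,5,0],4],[[0,0,0],[-0.7,5,0],4],[[0,0,0],[-0.7,5,0],4],[[0,0,0],[-0.7,4.2,0],4],[[0,0,0],[0,0,0],4],[[0,0,0],[0,0,0],4]])

```text
clock: 15.1
position: [0.4333, 0.4159, 0.2831]
ee_rot: [0.0, 0.722, 0.692, -0.001]
contact_force: [0.2, 0.3, -1.6]
width: 0.0431
gripper_force: 36.7
```

drive_tool(rows=[[[0,0,0],[0,-0.2,-5],4],[[0,0,0],[0,0,-5],4],[[0,0,0],[0,0,-4.5],4],[[0,0,0],[0,0,-1.5],4],[[0,0,0],[0,0,-0.8],4],[[0,0,0],[0,0,-0.3],4],[[0,0,0],[0,0,0],4]])

```text
clock: 15.98
position: [0.435, 0.4143, 0.1137]
ee_rot: [0.0, 0.722, 0.692, 0.001]
contact_force: [0.5, -0.5, -2.3]
width: 0.0428
gripper_force: 36.6
```

drive_tool(rows=[[[0,0,0],[0,0,0],5.6],[[0,0,0],[0,0,0],5.6],[[0,0,0],[0,0,3],5.6],[[0,0,0],[0,0,4],7],[[0,0,0],[0,0,5],7],[[0,0,0],[0,-3,2],7],[[0,0,0],[0,-5,0],7],[[0,0,0],[0,-5,0],7]])

```text
clock: 16.98
position: [0.4344, 0.2828, 0.2533]
ee_rot: [0.001, 0.722, 0.692, 0.001]
contact_force: [-0.0, -0.7, -0.2]
width: 0.0699
gripper_force: 0.0
```

drive_tool(rows=[[[0,0,0],[0,-6,0],7],[[0,0,0],[0,-6,0],7],[[0,0,0],[0,-6,0],7],[[0,0,0],[0,-6,0],7],[[0,0,0],[0,-5,0],7],[[0,0,0],[0,0,0],7]])

```text
clock: 17.73
position: [0.4344, -0.0092, 0.2529]
ee_rot: [0.001, 0.724, 0.69, 0.0]
contact_force: [1.1, 0.4, -0.4]
width: 0.0698
gripper_force: 0.0
```

```bash
python3 - <<'E'
from h import *
s=manip.get_state();print(s["clock"],s["position"].round(4),s["ee_rot"].round(3),s["width"])
t=eyes.get_image("top");save("top2",t);sc=eyes.get_image("scene");save("scene2",sc)
for x in blobs(t,(105,120,40),(125,255,255)):
    if 150<x[0][0]<450 and x[0][1]>150: print(x,onz("top",x[0],.126).round(4))
for b in blobs(sc,(105,120,40),(125,255,255),60): print(b)
c=eyes.get_calibration("wrist");im=eyes.get_image("wrist");save("w3",im)
for b in blobs(im,(105,120,40),(125,255,255),200): print("w",b,onz("wrist",b[0],.122,c).round(4))
E
```

```text
17.725 [ 0.4344 -0.0092  0.2529] [0.001 0.724 0.69  0.   ] 0.06982196243420447
([410.8, 174.3], [405, 168, 13, 14, 137]) [ 0.5705 -0.3212  0.126 ]
([192.1, 193.7], [186, 188, 13, 13, 132]) [0.5119 0.4134 0.126 ]
([372.3, 209.3], [366, 203, 13, 14, 139]) [ 0.4523 -0.1881  0.126 ]
([417.1, 209.1], [411, 203, 13, 13, 140]) [ 0.4513 -0.3366  0.126 ]
([190.8, 216.1], [185, 210, 13, 13, 132]) [0.4359 0.4147 0.126 ]
([383.5, 22.4], [370, 13, 32, 20, 339])
([443.0, 75.1], [436, 60, 15, 31, 153])
([532.4, 96.2], [507, 88, 50, 20, 211])
([519.7, 124.3], [498, 106, 43, 39, 958])
([414.2, 140.4], [408, 134, 13, 14, 148])
([428.9, 154.6], [422, 148, 15, 15, 161])
([351.9, 197.0], [318, 178, 70, 39, 375])
([495.3, 222.2], [475, 204, 42, 37, 444])
([505.0, 230.2], [484, 212, 43, 37, 458])
([259.2, 225.7], [252, 218, 15, 17, 200])
([515.0, 238.4], [494, 220, 43, 38, 469])
([212.6, 249.5], [205, 241, 16, 18, 218])
([237.4, 279.4], [229, 271, 17, 18, 236])
```

View pics/scene2.png

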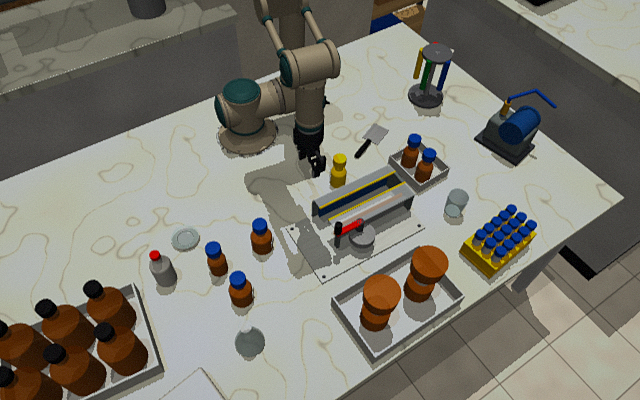

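The scene view shows both slim bottles upright in the tray at (412,142) and (428,156), and the bench bottles have not moved. Next is the nearest wide bottle, at (0.4525, -0.188).

drive_tool(rows=[[[0,0,0],[0.6,-5,-1],7],[[0,0,0],[0.6,-5,-1],7],[[0,0,0],[0.6,-5,-1],7],[[0,0,0],[0,-2.9,-1],7],[[0,0,0],[0,0,0],7],[[0,0,0],[0,0,0],7]])

```text
clock: 18.62
position: [0.4526, -0.1834, 0.2124]
ee_rot: [-0.0, 0.722, 0.692, 0.0]
contact_force: [-0.3, -0.0, 0.8]
width: 0.0704
gripper_force: 0.0
```

```bash
python3 - <<'E'
from h import *
s=manip.get_state();print(s["clock"],s["position"].round(4))
c=eyes.get_calibration("wrist");im=eyes.get_image("wrist");save("w4",im)
for b in blobs(im,(105,120,40),(125,255,255),200): print("w",b,onz("wrist",b[0],.124,c).round(4))
E
```

```text
18.625 [ 0.4526 -0.1834  0.2124]
w ([325.6, 214.2], [300, 191, 50, 48, 1745]) [ 0.4548 -0.1905  0.124 ]
w ([456.6, 354.2], [446, 346, 25, 16, 295]) [ 0.5772 -0.341   0.124 ]
```

drive_tool(rows=[[[0,0,0],[0.18,-0.65,-4],7],[[0,0,0],[0,0,-4],7],[[0,0,0],[0,0,-2.4],7],[[0,0,0],[0,0,0],4],[[0,0,0],[0,0,0],4],[[0,0,0],[0,0,0],4],[[0,0,0],[0,0,0],4]], force=35)

```text
clock: 19.55
position: [0.4544, -0.1918, 0.1091]
ee_rot: [0.001, 0.722, 0.692, 0.0]
contact_force: [0.7, 0.7, -2.6]
width: 0.0431
gripper_force: 35.8
```

drive_tool(rows=[[[0,0,0],[0,0,3],4],[[0,0,0],[1.7,4.3,0],4],[[0,0,0],[1.7,4.4,0],4],[[0,0,0],[1.8,4.4,0],4],[[0,0,0],[0,0,0],4],[[0,0,0],[0,0,0],4]])

```text
clock: 20.3
position: [0.5059, -0.0609, 0.1385]
ee_rot: [0.0, 0.722, 0.692, -0.0]
contact_force: [-0.0, 1.0, -1.3]
width: 0.043
gripper_force: 36.5
```

```bash
python3 - <<'E'
from h import *
s=manip.get_state();print(s["clock"],s["position"].round(4),s["width"])
c=eyes.get_calibration("wrist");im=eyes.get_image("wrist")
save("w5",im);print(proj("wrist",np.array([.5066,-.0589,.14]),c))
E
```

```text
20.3 [ 0.5059 -0.0609  0.1385] 0.04301166258428674
[323.73391546 257.94250639]
```

View pics/w5.png

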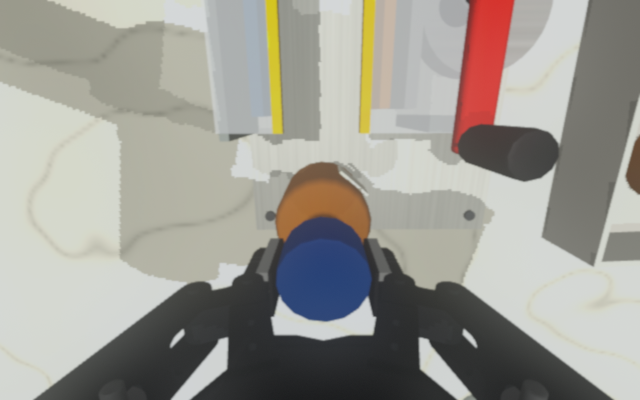

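The cap centre at column 323.5 sits within 1 to 2 mm of the slot middle, about 321.5 (yellow inner edges at 282 and 361). I lower the bottle and slide it in.

drive_tool(rows=[[[0,0,0],[0.07,0,-1.9],4],[[0,0,0],[0,0,0],4],[[0,0,0],[0.12,3,0],4],[[0,0,0],[0.12,3,0],4],[[0,0,0],[0.12,3,0],4],[[0,0,0],[0,0,0],4]])

```text
clock: 21.1
position: [0.5104, 0.0301, 0.12]
ee_rot: [0.0, 0.722, 0.692, 0.0]
contact_force: [0.1, -0.9, -2.2]
width: 0.0433
gripper_force: 36.6
```

drive_tool(rows=[[[0,0,0],[0.16,4,0],4],[[0,0,0],[0.16,4,0],4],[[0,0,0],[0.16,4,0],4],[[0,0,0],[0.16,4,0],4],[[0,0,0],[0.12,3,0],4],[[0,0,0],[0.06,1.5,0],4],[[0,0,0],[0,0,0],4],[[0,0,0],[0,0,0],4]])

```text
clock: 22.1
position: [0.5185, 0.2329, 0.1193]
ee_rot: [0.0, 0.722, 0.691, -0.001]
contact_force: [-0.4, -0.7, -2.1]
width: 0.043
gripper_force: 36.5
```

drive_tool(rows=[[[0,0,0],[0.04,1.0,0],4],[[0,0,0],[0,0,-0.2],4],[[0,0,0],[0,0,0],4],[[0,0,0],[0,0,0],5.8],[[0,0,0],[0,0,0],6],[[0,0,0],[0,0,3],6],[[0,0,0],[0,0,5],7],[[0,0,0],[0,0,5],7]])

```text
clock: 23.1
position: [0.5188, 0.2442, 0.2488]
ee_rot: [0.0, 0.722, 0.692, -0.0]
contact_force: [-0.1, 0.1, 0.1]
width: 0.0702
gripper_force: 0.0
```

drive_tool(rows=[[[0,0,0],[0.3,-6,0],7],[[0,0,0],[0.4,-6,0],7],[[0,0,0],[0.6,-6,0],7],[[0,0,0],[0.6,-6,0],7],[[0,0,0],[0.6,-6,0],7],[[0,0,0],[0.6,-6,0],7],[[0,0,0],[0.6,-6,0],7],[[0,0,0],[0.6,-6,0],7]])

```text
clock: 24.1
position: [0.562, -0.2377, 0.2478]
ee_rot: [0.0, 0.722, 0.692, 0.0]
contact_force: [0.8, 0.2, -0.7]
width: 0.0701
gripper_force: 0.0
```

drive_tool(rows=[[[0,0,0],[0.5,-4,0],7],[[0,0,0],[0.4,-3.5,0],7],[[0,0,0],[0,0,0],7],[[0,0,0],[0,0,0],7]])

```text
clock: 24.6
position: [0.5707, -0.3101, 0.2473]
ee_rot: [-0.0, 0.722, 0.692, 0.0]
contact_force: [0.6, -0.2, -1.1]
width: 0.0704
gripper_force: 0.0
```

```bash
python3 - <<'E'
from h import *
s=manip.get_state();print(s["clock"],s["position"].round(4),s["ee_rot"].round(3),s["width"])
t=eyes.get_image("top");save("top3",t);sc=eyes.get_image("scene")
T=blobs(t,(105,120,40),(125,255,255));S=blobs(sc,(105,120,40),(125,255,255))
for x in T:
    if 150<x[0][0]<450 and x[0][1]>150: print(x,onz("top",x[0],.126).round(4))
for b in S:
    if b[1][4]>100: print(b, onz("scene",b[0],.122).round(4))
c=eyes.get_calibration("wrist");im=eyes.get_image("wrist");save("w6",im)
for b in blobs(im,(105,120,40),(125,255,255),200): print("w",b,onz("wrist",b[0],.124,c).round(4))
E
```

```text
24.6 [ 0.5707 -0.3101  0.2473] [-0.     0.722  0.692  0.   ] 0.07044936560823625
([409.6, 171.7], [405, 168, 9, 9, 50]) [ 0.5795 -0.3176  0.126 ]
([242.1, 190.9], [236, 185, 13, 13, 132]) [0.5196 0.2459 0.126 ]
([192.1, 193.7], [186, 188, 13, 13, 132]) [0.5119 0.4134 0.126 ]
([419.0, 211.7], [413, 206, 11, 10, 56]) [ 0.4425 -0.3425  0.126 ]
([190.8, 216.0], [185, 210, 13, 13, 132]) [0.4363 0.4147 0.126 ]
([383.5, 22.4], [370, 13, 32, 20, 343]) [-0.1555  0.7436  0.122 ]
([443.1, 75.1], [436, 60, 15, 31, 156]) [0.2327 0.7273 0.122 ]
([532.4, 96.2], [507, 88, 50, 20, 211]) [0.4952 0.927  0.122 ]
([519.6, 124.3], [498, 106, 43, 39, 968]) [0.5707 0.7768 0.122 ]
([414.2, 140.3], [408, 134, 14, 14, 150]) [0.4333 0.4151 0.122 ]
([428.8, 154.7], [422, 148, 14, 15, 161]) [0.5085 0.4142 0.122 ]
([390.1, 176.8], [383, 170, 15, 15, 177]) [0.5136 0.2481 0.122 ]
([347.9, 199.0], [318, 180, 64, 36, 345]) [0.5129 0.0846 0.122 ]
([495.3, 222.2], [475, 205, 42, 36, 444]) [0.8156 0.4055 0.122 ]
([505.1, 230.2], [484, 212, 43, 37, 457]) [0.851  0.4093 0.122 ]
([515.0, 238.5], [494, 220, 43, 38, 471]) [0.8865 0.4126 0.122 ]
([212.6, 249.5], [205, 241, 16, 18, 217]) [ 0.4525 -0.3394  0.122 ]
([237.5, 279.4], [230, 271, 16, 18, 236]) [ 0.5721 -0.3232  0.122 ]
w ([326.3, 204.6], [304, 189, 43, 34, 1070]) [ 0.574  -0.3198  0.124 ]
w ([201.3, 229.9], [180, 210, 44, 41, 1377]) [ 0.4512 -0.3406  0.124 ]
```

drive_tool(rows=[[[0,0,0],[0.15,-1.2,-4.5],7],[[0,0,0],[0,0,-4.5],7],[[0,0,0],[0,0,-4.8],7],[[0,0,0],[0,0,0],4],[[0,0,0],[0,0,0],4],[[0,0,0],[0,0,0],4],[[0,0,0],[0,0,0],4]], force=35)

```text
clock: 25.62
position: [0.5731, -0.3231, 0.111]
ee_rot: [0.001, 0.722, 0.692, 0.0]
contact_force: [-0.2, -0.0, -2.8]
width: 0.0428
gripper_force: 36.8
```

drive_tool(rows=[[[0,0,0],[0,0,3],4],[[0,0,0],[-1.35,4,0],4],[[0,0,0],[-1.35,4.5,0],4],[[0,0,0],[-1.35,4.5,0],4],[[0,0,0],[-1.3,4.5,0],4],[[0,0,0],[-1.3,4.5,0],4],[[0,0,0],[0,4.2,0],4],[[0,0,0],[0,0,0],4]])

```text
clock: 26.62
position: [0.5055, -0.0581, 0.1403]
ee_rot: [0.0, 0.721, 0.693, 0.001]
contact_force: [0.6, -0.3, -1.9]
width: 0.043
gripper_force: 37.0
```

```bash
python3 - <<'E'
from h import *
s=manip.get_state();print(s["clock"],s["position"].round(4),s["width"])
c=eyes.get_calibration("wrist");im=eyes.get_image("wrist");save("w7",im)
m=cv2.inRange(cv2.cvtColor(im,cv2.COLOR_RGB2HSV),(22,100,60),(34,255,255))
for r in (60,90,110,125): print(r,np.where(m[r])[0])
print([b for b in blobs(im,(105,120,40),(125,255,255),1000)])
E
```

```text
26.625 [ 0.5055 -0.0581  0.1403] 0.042995189755863174
60 [271 272 273 274 275 276 277 278 279 280 281 363 364 365 366 367 368 369
 370 371 372 373]
90 [272 273 274 275 276 277 278 279 280 281 282 361 362 363 364 365 366 367
 368 369 370 371]
110 [273 274 275 276 277 278 279 280 281 282 283 361 362 363 364 365 366 367
 368 369 370]
125 [274 275 276 277 278 279 280 281 282 283 360 361 362 363 364 365 366 367
 368 369]
[([323.4, 282.0], [276, 241, 95, 83, 6072])]
```

drive_tool(rows=[[[0,0,0],[0.07,0,-1.9],4],[[0,0,0],[0,0,0],4],[[0,0,0],[0.12,3,0],4],[[0,0,0],[0.12,3,0],4],[[0,0,0],[0.12,3,0],4],[[0,0,0],[0,0,0],4]])

```text
clock: 27.42
position: [0.5108, 0.0301, 0.1211]
ee_rot: [0.0, 0.722, 0.692, 0.001]
contact_force: [0.3, -0.2, -2.2]
width: 0.0433
gripper_force: 37.0
```

drive_tool(rows=[[[0,0,0],[0.16,4,0],4],[[0,0,0],[0.16,4,0],4],[[0,0,0],[0.12,3,0],4],[[0,0,0],[0.12,2.8,0],4],[[0,0,0],[0,0,0],4],[[0,0,0],[0,0,0],4]])

```text
clock: 28.18
position: [0.5162, 0.1661, 0.1205]
ee_rot: [0.0, 0.722, 0.692, -0.0]
contact_force: [0.8, 0.7, -2.2]
width: 0.043
gripper_force: 37.0
```

drive_tool(rows=[[[0,0,0],[0.04,0.9,0],4],[[0,0,0],[0,0,-0.2],4],[[0,0,0],[0,0,0],4],[[0,0,0],[0,0,0],5.8],[[0,0,0],[0,0,0],6],[[0,0,0],[0,0,3],6],[[0,0,0],[0,0,5],7],[[0,0,0],[0,0,5],7]])

```text
clock: 29.18
position: [0.5161, 0.1763, 0.2498]
ee_rot: [0.0, 0.722, 0.692, 0.0]
contact_force: [0.9, -0.2, -0.2]
width: 0.0701
gripper_force: 0.0
```

drive_tool(rows=[[[0,0,0],[0,-5,0],7],[[0,0,0],[0,-5,0],7],[[0,0,0],[0,0,0],7],[[0,0,0],[0,0,0],7]])

```text
clock: 29.68
position: [0.5163, 0.0766, 0.2485]
ee_rot: [-0.0, 0.722, 0.691, 0.0]
contact_force: [-0.4, 0.6, 0.4]
width: 0.0702
gripper_force: 0.0
```

```bash
python3 - <<'E'
from h import *
s=manip.get_state();print(s["clock"],s["position"].round(4),s["ee_rot"].round(3),s["width"])
c=eyes.get_calibration("wrist");im=eyes.get_image("wrist");save("w8",im)
for b in blobs(im,(105,120,40),(125,255,255),200): print("w",b,onz("wrist",b[0],.134,c).round(4))
save("w8c",cv2.convertScaleAbs(cv2.resize(im[0:250,220:440],None,fx=2.4,fy=2.4,interpolation=2),alpha=1.2))
E
```

```text
29.675 [0.5163 0.0766 0.2485] [-0.     0.722  0.691  0.   ] 0.07022585157708179
w ([315.1, 5.3], [293, 0, 47, 15, 494]) [0.5173 0.2275 0.134 ]
w ([317.1, 80.8], [292, 53, 52, 57, 2318]) [0.5162 0.1747 0.134 ]
```

View pics/w8c.png

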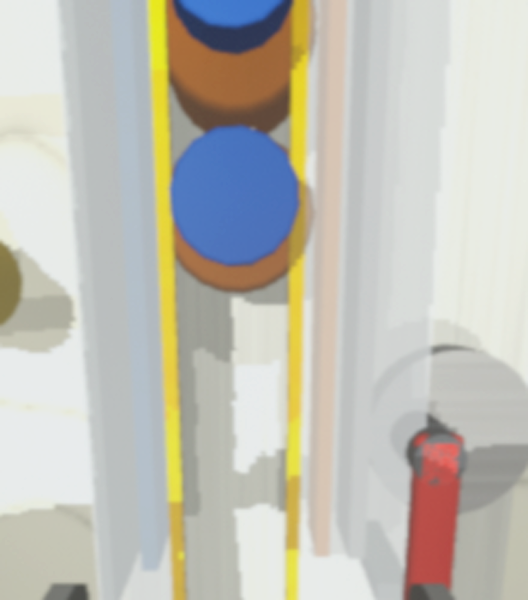

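The crop shows the fence as a bluish strip (right edge near crop x≈150), the jaw as a pinkish strip (left edge near 325), and both wide bottles standing in the lane. This is my cam=0 reference. Next I grip the knob, and a script prints the arc waypoints.

drive_tool(rows=[[[0,0,0],[3.8,-4.2,0],6],[[0,0,0],[3.75,-4.2,0],6],[[0,0,0],[0,0,-4],6],[[0,0,0],[0,0,-4],6],[[0,0,0],[0,0,-3.3],6],[[0,0,0],[0,0,0],6]])

```text
clock: 30.48
position: [0.5898, -0.006, 0.1326]
ee_rot: [-0.003, 0.722, 0.692, -0.002]
contact_force: [-0.2, 0.6, 0.0]
width: 0.0599
gripper_force: 0.0
```

drive_tool(rows=[[[0,0,0],[0,0,0],2],[[0,0,0],[0,0,0],2],[[0,0,0],[0,0,0],2],[[0,0,0],[0,0,0],2],[[0,0,0],[0,0,0],2]], force=30)

```text
clock: 31.1
position: [0.5926, -0.0074, 0.1373]
ee_rot: [0.001, 0.722, 0.692, 0.001]
contact_force: [0.4, 1.6, 6.2]
width: 0.0212
gripper_force: 29.7
```

```bash
cat >> h.py <<'E'
yaw=-.0391;R=np.array([[np.cos(yaw),-np.sin(yaw)],[np.sin(yaw),np.cos(yaw)]]);O=np.array([.51667,.13583])
knob=lambda a:O+R@[.081+.08*np.sin(a),-.06-.08*np.cos(a)]
E
python3 - <<'E'
from h import *
print(manip.get_state()["position"])
for i in range(13): print(round(.1*i,1),(knob(.1*i)*100).round(2),((knob(.1*i+.1)-knob(.1*i))*100).round(2))
for r in (60,100,150,185):
    im=cv2.imread("pics/w8.png"); print(r,im[r,255:300].tolist()[::3],"|",im[r,340:375].tolist()[::2])
E
```

```text
[ 0.59259066 -0.00744687  0.13726391]
0.0 [59.21 -0.72] [0.8  0.01]
0.1 [60.01 -0.71] [0.79 0.09]
0.2 [60.81 -0.63] [0.78 0.17]
0.3 [61.59 -0.46] [0.76 0.24]
0.4 [62.35 -0.21] [0.73 0.32]
0.5 [63.08  0.11] [0.7  0.39]
0.6 [63.78  0.5 ] [0.66 0.46]
0.7 [64.44  0.96] [0.61 0.52]
0.8 [65.04  1.48] [0.55 0.58]
0.9 [65.59  2.06] [0.49 0.63]
1.0 [66.08  2.69] [0.42 0.68]
1.1 [66.51  3.37] [0.35 0.72]
1.2 [66.86  4.08] [0.28 0.75]
60 [[159, 159, 156], [158, 158, 155], [158, 158, 155], [157, 157, 155], [158, 158, 154], [167, 160, 150], [168, 160, 150], [167, 159, 149], [159, 153, 147], [155, 155, 150], [57, 180, 190], [42, 181, 193], [100, 132, 137], [127, 133, 131], [128, 130, 126]] | [[104, 136, 143], [45, 173, 188], [41, 177, 193], [65, 177, 192], [155, 177, 179], [173, 174, 173], [152, 159, 165], [148, 156, 165], [150, 162, 176], [150, 164, 179], [150, 164, 179], [160, 169, 177], [172, 174, 172], [162, 162, 160], [160, 160, 158], [160, 160, 158], [165, 166, 163], [170, 170, 167]]
100 [[165, 166, 162], [159, 159, 156], [158, 158, 155], [158, 158, 155], [158, 158, 154], [159, 158, 154], [1
[... 876 characters left out ...]
 [170, 174, 175], [168, 169, 166], [161, 161, 159], [161, 161, 159], [164, 165, 163], [169, 170, 168], [170, 170, 168], [170, 170, 168]]
185 [[196, 196, 192], [175, 176, 172], [165, 166, 163], [160, 159, 156], [159, 159, 156], [159, 159, 156], [159, 159, 156], [165, 160, 152], [168, 160, 151], [167, 159, 150], [160, 155, 149], [142, 166, 162], [59, 190, 193], [70, 173, 177], [125, 132, 131]] | [[79, 178, 183], [58, 190, 193], [89, 190, 193], [181, 191, 189], [177, 181, 181], [151, 159, 167], [150, 161, 172], [151, 165, 179], [151, 164, 179], [161, 169, 177], [171, 173, 171], [161, 162, 160], [160, 161, 159], [163, 163, 162], [168, 169, 167], [169, 170, 168], [169, 170, 168], [169, 170, 168]]
```

drive_tool(rows=[[[0,0,0.1],[0.8,0.01,0],2],[[0,0,0.1],[0.79,0.09,0],2],[[0,0,0.1],[0.78,0.17,0],2],[[0,0,0.1],[0.76,0.24,0],2],[[0,0,0.1],[0.73,0.32,0],2],[[0,0,0.1],[0.7,0.39,0],2],[[0,0,0.1],[0.66,0.46,0],2],[[0,0,0],[0,0,0],2]])

```text
clock: 32.1
position: [0.6451, 0.0099, 0.1373]
ee_rot: [0.001, 0.441, 0.897, 0.001]
contact_force: [-0.6, 2.9, 5.5]
width: 0.0211
gripper_force: 29.7
```

drive_tool(rows=[[[0,0,0.1],[0.61,0.52,0],2],[[0,0,0.1],[0.55,0.58,0],2],[[0,0,0.05],[0.25,0.31,0],2],[[0,0,0],[0,0,0],2],[[0,0,0],[0,0,0],2],[[0,0,0],[0,0,0],2]])

```text
clock: 32.85
position: [0.6588, 0.0238, 0.1373]
ee_rot: [0.001, 0.326, 0.945, 0.001]
contact_force: [0.1, 2.2, 5.5]
width: 0.0209
gripper_force: 29.7
```

drive_tool(rows=[[[0,0,0],[0,0,0],5],[[0,0,0],[0,0,0],5],[[0,0,0],[0,0,0],5],[[0,0,0],[0,0,4],6],[[0,0,0],[0,0,4],7],[[0,0,0],[0,0,3.5],7],[[0,0,0],[0,0,0],7]])

```text
clock: 33.72
position: [0.6597, 0.023, 0.2537]
ee_rot: [0.003, 0.326, 0.945, 0.001]
contact_force: [0.5, -0.0, -0.4]
width: 0.0701
gripper_force: 0.0
```

drive_tool(rows=[[[0,0,-0.158],[-2.37,0.88,0],7],[[0,0,-0.158],[-2.37,0.88,0],7],[[0,0,-0.158],[-2.37,0.88,0],7],[[0,0,-0.158],[-2.37,0.88,0],7],[[0,0,-0.158],[-2.37,0.88,0],7],[[0,0,-0.16],[-2.37,0.88,0],7],[[0,0,0],[0,0,0],7],[[0,0,0],[0,0,0],7]])

```text
clock: 34.72
position: [0.5163, 0.0758, 0.2497]
ee_rot: [0.0, 0.722, 0.692, -0.0]
contact_force: [-0.1, 0.5, 0.5]
width: 0.0703
gripper_force: 0.0
```

```bash
python3 - <<'E'
from h import *
s=manip.get_state();print(s["clock"],s["position"].round(4),s["ee_rot"].round(3),s["width"])
im=eyes.get_image("wrist");save("w9",im)
for b in blobs(im,(105,120,40),(125,255,255),200): print("w",b)
a=cv2.imread("pics/w8.png");b=cv2.imread("pics/w9.png")
for p in (a,b):
  for r in (150,185,210):
    q=p[r].astype(int); d=q[:,2]-q[:,0]; print(r,"fence",np.where(d[240:300]<-5)[0]+240,"yel",np.where(d[270:360]>60)[0]+270,"jaw",[(x,d[x]) for x in range(340,372)])
save("w9c",np.hstack([cv2.resize(x[0:250,230:400],None,fx=2.3,fy=2.3,interpolation=2)[:,:,::-1] for x in (a,b)]))
E
```

```text
34.725 [0.5163 0.0758 0.2497] [ 0.     0.722  0.692 -0.   ] 0.07025388699029393
w ([307.5, 5.5], [286, 0, 46, 15, 501])
w ([308.5, 79.8], [283, 52, 52, 57, 2306])
150 fence [274 275 276 277 278 279 280 281 282 283 284 285] yel [288 289 290 291 292 293 340 341 342 343 344 345] jaw [(340, np.int64(85)), (341, np.int64(129)), (342, np.int64(138)), (343, np.int64(137)), (344, np.int64(131)), (345, np.int64(93)), (346, np.int64(39)), (347, np.int64(7)), (348, np.int64(1)), (349, np.int64(5)), (350, np.int64(14)), (351, np.int64(17)), (352, np.int64(19)), (353, np.int64(23)), (354, np.int64(27)), (355, np.int64(28)), (356, np.int64(27)), (357, np.int64(28)), (358, np.int64(25)), (359, np.int64(17)), (360, np.int64(5)), (361, np.int64(0)), (362, np.int64(-2)), (363, np.int64(-1)), (364, np.int64(-2)), (365, np.int64(-2)), (366, np.int64(-2)), (367, np.int64(-2)), (368, np.int64(-1)), (369, np.int64(-2)), (370, np.int64(-1)), (371, np.int64(-2))]
185 fence [275 276 277 278 279 280 281 282 283 284 285 286 287] yel [289 290 291 292 293 294 340 341 342 343 344] jaw [(340, np.int64(104)), (341, 
[... 3109 characters left out ...]
39 340 341 342 343 344] jaw [(340, np.int64(102)), (341, np.int64(111)), (342, np.int64(110)), (343, np.int64(102)), (344, np.int64(74)), (345, np.int64(45)), (346, np.int64(29)), (347, np.int64(19)), (348, np.int64(9)), (349, np.int64(1)), (350, np.int64(-1)), (351, np.int64(-2)), (352, np.int64(-2)), (353, np.int64(-2)), (354, np.int64(-1)), (355, np.int64(-2)), (356, np.int64(-2)), (357, np.int64(-1)), (358, np.int64(-2)), (359, np.int64(-1)), (360, np.int64(-2)), (361, np.int64(-2)), (362, np.int64(-1)), (363, np.int64(-1)), (364, np.int64(-1)), (365, np.int64(-1)), (366, np.int64(0)), (367, np.int64(-1)), (368, np.int64(-1)), (369, np.int64(-1)), (370, np.int64(-1)), (371, np.int64(0))]
```

View pics/w9c.png

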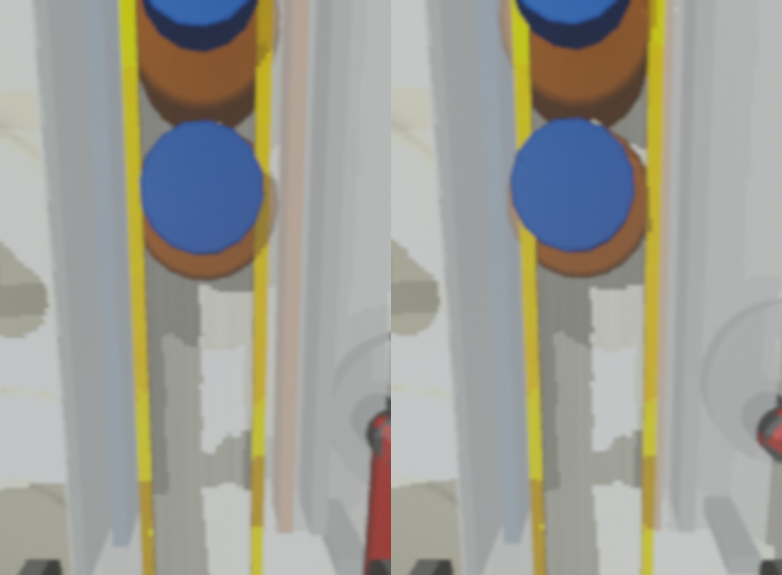

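```bash
python3 - <<'E'
from h import *
c=eyes.get_calibration("wrist")
def rk(uv,z):
    return R.T@(onz("wrist",uv,z,c)[:2]-O)*1000
a=cv2.imread("pics/w8.png");b=cv2.imread("pics/w9.png")
for nm,p in(("a",a),("b",b)):
  for r in (150,185):
    q=p[r-2:r+3].mean(0); d=q[:,2]-q[:,0]
    print(nm,r,"fence",d[268:292].round(0).tolist(),q[268:292,1].round(0).tolist());print("   jaw",d[344:364].round(0).tolist(),q[344:364,1].round(0).tolist())
for z in (.097,.08,.07,.06,.05,.04):
    print(z,"slot",[rk((x,150),z)[0].round(1) for x in (294,340)],"jaw in/out/out_b",[rk((x,150),z)[0].round(2) for x in (353.3,359.6,349.35)],"fence in",rk((281.3,150),z)[0].round(2),"r185 jaw",[rk((x,185),z)[0].round(2) for x in (352.3,358.55,348.4)])
print("caps",rk((317.1,80.8),.136),rk((308.5,79.8),.136))
t=eyes.get_image("top");k=[x for x in blobs(t,(105,120,40),(125,255,255)) if 220<x[0][0]<330 and x[0][1]>150]
for x in k: w=onz("top",x[0],.134)[:2];print("top",x[0],(R.T@(w-O)*1000).round(1))
print(manip.get_state()["position"])
E
```

```text
a 150 fence [-3.0, -3.0, -3.0, -3.0, -3.0, -6.0, -11.0, -16.0, -17.0, -17.0, -17.0, -17.0, -16.0, -15.0, -12.0, -11.0, -11.0, -10.0, -2.0, 35.0, 95.0, 132.0, 138.0, 138.0] [158.0, 159.0, 159.0, 159.0, 158.0, 158.0, 159.0, 160.0, 160.0, 160.0, 160.0, 160.0, 160.0, 158.0, 156.0, 155.0, 155.0, 155.0, 156.0, 162.0, 170.0, 173.0, 173.0, 173.0]
   jaw [130.0, 91.0, 37.0, 7.0, 1.0, 5.0, 13.0, 17.0, 19.0, 23.0, 27.0, 28.0, 28.0, 28.0, 25.0, 17.0, 5.0, 0.0, -1.0, -1.0] [171.0, 175.0, 183.0, 190.0, 189.0, 178.0, 163.0, 158.0, 159.0, 161.0, 164.0, 164.0, 164.0, 164.0, 165.0, 169.0, 174.0, 174.0, 168.0, 163.0]
a 185 fence [-3.0, -3.0, -3.0, -3.0, -3.0, -3.0, -3.0, -6.0, -12.0, -17.0, -17.0, -17.0, -17.0, -17.0, -17.0, -14.0, -11.0, -11.0, -11.0, -6.0, 19.0, 69.0, 118.0, 134.0] [159.0, 159.0, 159.0, 159.0, 159.0, 159.0, 159.0, 160.0, 160.0, 160.0, 160.0, 160.0, 160.0, 160.0, 160.0, 158.0, 156.0, 155.0, 156.0, 157.0, 165.0, 178.0, 188.0, 190.0]
   jaw [104.0, 45.0, 8.0, 2.0, 4.0, 12.0, 16.0, 18.0, 22.0, 27.0, 28.0, 28.0, 28.0, 25.0, 16.0, 5.0, 0.0, -1.0, -1.0, -1.0] [189.0, 190.0, 191.0, 189.0, 18
[... 2021 characters left out ...]
64(37.02), np.float64(44.13), np.float64(32.56)] fence in -44.24 r185 jaw [np.float64(37.04), np.float64(44.36), np.float64(32.47)]
0.05 slot [np.float64(-30.9), np.float64(22.6)] jaw in/out/out_b [np.float64(38.09), np.float64(45.42), np.float64(33.49)] fence in -45.69 r185 jaw [np.float64(38.11), np.float64(45.66), np.float64(33.4)]
0.04 slot [np.float64(-31.9), np.float64(23.2)] jaw in/out/out_b [np.float64(39.16), np.float64(46.71), np.float64(34.42)] fence in -47.15 r185 jaw [np.float64(39.18), np.float64(46.96), np.float64(34.33)]
caps [-1.87963676 37.68610055] [-8.7862731  38.44390117]
top [242.0, 193.0] [-10.2 108.6]
top [265.5, 193.8] [-10.7  30.2]
[0.51666778 0.07567704 0.24982779]
```

The measurements agree. With the jaw top at about 71 mm, the jaw has moved 11.2 mm at cam 0.95 and the bottles sit at x≈-9.6, so the fence is set near 4.8 mm and the row only just touches it. Pressing 4.5 mm needs cam ≈ 1.36. I go back to the knob.

drive_tool(rows=[[[0,0,0.158],[2.37,-0.87,0],6],[[0,0,0.158],[2.37,-0.87,0],6],[[0,0,0.158],[2.37,-0.87,0],6],[[0,0,0.158],[2.37,-0.87,0],6],[[0,0,0.158],[2.37,-0.87,0],6],[[0,0,0.16],[2.35,-0.87,0],6],[[0,0,0],[0,0,0],6]])

```text
clock: 35.7
position: [0.6597, 0.0226, 0.2489]
ee_rot: [-0.0, 0.327, 0.945, -0.0]
contact_force: [-0.5, -0.0, 0.6]
width: 0.0598
gripper_force: 0.0
```

drive_tool(rows=[[[0,0,0],[0,0,-4],6],[[0,0,0],[0,0,-4],6],[[0,0,0],[0,0,-3.4],6],[[0,0,0],[0,0,0],6],[[0,0,0],[0,0,0],2],[[0,0,0],[0,0,0],2],[[0,0,0],[0,0,0],2],[[0,0,0],[0,0,0],2]], force=30)

```text
clock: 36.7
position: [0.6589, 0.0237, 0.1385]
ee_rot: [0.002, 0.326, 0.945, 0.0]
contact_force: [0.2, -0.9, 5.9]
width: 0.021
gripper_force: 29.5
```

drive_tool(rows=[[[0,0,0.1],[0.47,0.65,0],2],[[0,0,0.1],[0.38,0.7,0],2],[[0,0,0.1],[0.32,0.74,0],2],[[0,0,0.11],[0.26,0.84,0],2],[[0,0,0],[0,0,0],2],[[0,0,0],[0,0,0],2],[[0,0,0],[0,0,0],2]])

```text
clock: 37.58
position: [0.6734, 0.0534, 0.1385]
ee_rot: [0.002, 0.127, 0.992, 0.0]
contact_force: [0.1, 0.5, 7.0]
width: 0.0208
gripper_force: 29.6
```

drive_tool(rows=[[[0,0,0],[0,0,0],5],[[0,0,0],[0,0,0],5],[[0,0,0],[0,0,0],5],[[0,0,0],[0,0,4],6],[[0,0,0],[0,0,4],7],[[0,0,0],[0,0,3.4],7],[[0,0,0],[0,0,0],7]])

```text
clock: 38.45
position: [0.6737, 0.0531, 0.2537]
ee_rot: [0.003, 0.127, 0.992, 0.0]
contact_force: [-0.1, 0.0, -0.0]
width: 0.0698
gripper_force: 0.0
```

drive_tool(rows=[[[0,0,-0.17],[-1.97,0.29,0],7],[[0,0,-0.17],[-1.97,0.29,0],7],[[0,0,-0.17],[-1.97,0.29,0],7],[[0,0,-0.17],[-1.97,0.29,0],7],[[0,0,-0.17],[-1.97,0.29,0],7],[[0,0,-0.17],[-1.97,0.29,0],7],[[0,0,-0.17],[-1.97,0.29,0],7],[[0,0,-0.17],[-1.97,0.29,0],7]])

```text
clock: 39.45
position: [0.513, 0.0764, 0.2486]
ee_rot: [-0.001, 0.724, 0.69, -0.001]
contact_force: [-0.2, -0.3, 0.6]
width: 0.0701
gripper_force: 0.0
```

drive_tool(rows=[[[0,0,0],[0,0,0],7],[[0,0,0],[0,0,0],7]])

```text
clock: 39.7
position: [0.515, 0.0762, 0.2497]
ee_rot: [0.0, 0.721, 0.693, -0.0]
contact_force: [0.1, 0.0, 0.1]
width: 0.0701
gripper_force: 0.0
```

```bash
python3 - <<'E'
from h import *
s=manip.get_state();print(s["clock"],s["position"].round(4),s["ee_rot"].round(3))
c=eyes.get_calibration("wrist");im=eyes.get_image("wrist");save("w10",im)
rk=lambda uv,z:(R.T@(onz("wrist",uv,z,c)[:2]-O)*1000).round(2)
p=cv2.imread("pics/w10.png")
for r in (150,185,210):
    q=p[r-2:r+3].mean(0); d=q[:,2]-q[:,0]
    print(r,"fence",d[270:292].round(0).tolist());print("   jaw",d[340:364].round(0).tolist(),q[340:364,1].round(0).tolist())
    print("slot",[rk((x,r),.097)[0] for x in (294,340)],"px@.071:",[rk((x,r),.071)[0] for x in (346,347,348,349,350)])
for b in blobs(im,(105,120,40),(125,255,255),200): print("cap",b[0],rk(b[0],.136))
t=eyes.get_image("top");save("top4",t)
for x in blobs(t,(105,120,40),(125,255,255)):
    if 150<x[0][0]<450 and x[0][1]>150: print("top",x[0],onz("top",x[0],.126).round(4),(R.T@(onz("top",x[0],.134)[:2]-O)*1000).round(1))
print("red",[(x[0],x[1]) for x in blobs(t,(0,150,60),(4,255,255))])
k=cv2.resize(t[145:225,225:345],None,fx=6,fy=6,interpolation=2);save("top4c",k)
E
```

```text
39.7 [0.515  0.0762 0.2497] [ 0.     0.721  0.693 -0.   ]
150 fence [-3.0, -3.0, -3.0, -3.0, -5.0, -8.0, -14.0, -17.0, -18.0, -18.0, -18.0, -17.0, -16.0, -14.0, -12.0, -11.0, -11.0, -8.0, 13.0, 60.0, 115.0, 136.0]
   jaw [19.0, 63.0, 119.0, 137.0, 138.0, 136.0, 118.0, 72.0, 37.0, 26.0, 16.0, 3.0, -1.0, -2.0, -2.0, -2.0, -2.0, -2.0, -2.0, -2.0, -2.0, -1.0, -2.0, -2.0] [172.0, 163.0, 169.0, 171.0, 172.0, 172.0, 171.0, 169.0, 167.0, 166.0, 165.0, 163.0, 163.0, 163.0, 167.0, 170.0, 171.0, 171.0, 171.0, 171.0, 172.0, 171.0, 170.0, 167.0]
slot [np.float64(-27.8), np.float64(18.13)] px@.071: [np.float64(26.24), np.float64(27.33), np.float64(28.42), np.float64(29.51), np.float64(30.6)]
185 fence [-3.0, -3.0, -4.0, -3.0, -3.0, -3.0, -4.0, -10.0, -16.0, -18.0, -18.0, -17.0, -18.0, -17.0, -15.0, -13.0, -11.0, -11.0, -10.0, -1.0, 40.0, 103.0]
   jaw [42.0, 98.0, 132.0, 136.0, 135.0, 121.0, 80.0, 44.0, 28.0, 18.0, 6.0, -1.0, -2.0, -1.0, -1.0, -1.0, -1.0, -2.0, -1.0, -1.0, -1.0, -1.0, -1.0, -0.0] [171.0, 180.0, 189.0, 191.0, 191.0, 189.0, 182.0, 172.0, 167.0, 165.0, 164.0, 163.0, 164.0, 167.0, 171
[... 574 characters left out ...]
 165.0, 166.0, 164.0, 164.0, 164.0, 167.0, 170.0, 172.0, 173.0, 172.0, 173.0, 173.0, 175.0, 178.0, 179.0, 179.0, 179.0]
slot [np.float64(-29.75), np.float64(19.19)] px@.071: [np.float64(27.83), np.float64(28.99), np.float64(30.15), np.float64(31.32), np.float64(32.48)]
cap [309.3, 5.5] [-9.07 90.56]
cap [310.1, 80.3] [-9.21 38.51]
top [242.0, 192.9] [0.5128 0.2461 0.126 ] [ -9.9 108.6]
top [192.1, 193.7] [0.5119 0.4134 0.126 ] [-17.2 274.8]
top [265.5, 193.8] [0.5088 0.1674 0.126 ] [-10.7  30.2]
top [417.2, 209.1] [ 0.4513 -0.337   0.126 ] [ -48.3 -473.3]
top [190.9, 216.0] [0.4363 0.4143 0.126 ] [-92.5 272.8]
red [([463.7, 223.4], [460, 220, 8, 8, 53]), ([74.5, 305.2], [72, 303, 7, 5, 19])]
```

View pics/w10.png

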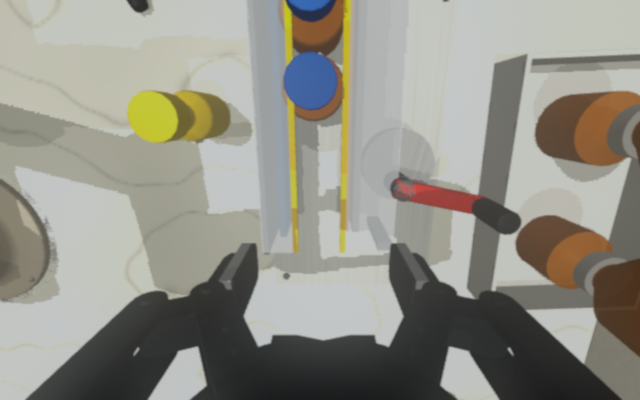

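The wrist view shows the lever nearly along +x, the row on the fence and both bottles upright. The jaw has hardly moved since cam 0.95 (about 11.5 mm in total), so the press is about 4.9 mm. I check the cam angle from the red lever line before trimming it.

```bash
python3 - <<'E'
from h import *
c=eyes.get_calibration("wrist")
for n in ("w2","w8","w10"):
    im=cv2.cvtColor(cv2.imread(f"pics/{n}.png"),cv2.COLOR_BGR2RGB)
    m=cv2.inRange(cv2.cvtColor(im,cv2.COLOR_RGB2HSV),(0,150,60),(6,255,255)); ys,xs=np.where(m)
    k=(abs(xs-440)<60)&(ys>150)&(ys<240); ys,xs=ys[k],xs[k]
    P=np.array([R.T@(onz("wrist",(x,y),.112,c)[:2]-O) for x,y in zip(xs,ys)])*1000
    l=cv2.fitLine(P.astype(np.float32),cv2.DIST_HUBER,0,.01,.01).ravel(); v=l[:2]
    v=v*(1 if v@[1,-1]>0 else -1); print(n,len(xs),"cam",np.arctan2(v[0],-v[1]).round(4),P.min(0).round(1),P.max(0).round(1),xs.min(),xs.max())
E
```

```text
w2 903 cam 0.0404 [  82.5 -106.9] [101.8 -43.6] 404 425
w8 598 cam -0.0721 [  72.3 -112.6] [ 88.  -55.6] 392 409
w10 932 cam 1.3197 [ 91.  -81.8] [156.6 -53.6] 413 479
```

drive_tool(rows=[[[0,0,0.17],[1.97,-0.29,0],6],[[0,0,0.17],[1.97,-0.29,0],6],[[0,0,0.17],[1.97,-0.29,0],6],[[0,0,0.17],[1.97,-0.29,0],6],[[0,0,0.17],[1.97,-0.29,0],6],[[0,0,0.17],[1.97,-0.29,0],6],[[0,0,0.17],[1.97,-0.29,0],6],[[0,0,0.17],[1.97,-0.25,0],6]])

```text
clock: 40.8
position: [0.6735, 0.0532, 0.2496]
ee_rot: [-0.0, 0.123, 0.992, -0.0]
contact_force: [-0.3, 0.5, -0.1]
width: 0.0599
gripper_force: 0.0
```

drive_tool(rows=[[[0,0,0],[0,0,-4],6],[[0,0,0],[0,0,-4],6],[[0,0,0],[0,0,-3.3],6],[[0,0,0],[0,0,0],6],[[0,0,0],[0,0,0],2],[[0,0,0],[0,0,0],2],[[0,0,0],[0,0,0],2],[[0,0,0],[0,0,0],2]], force=30)

```text
clock: 41.8
position: [0.6735, 0.0534, 0.1394]
ee_rot: [0.002, 0.126, 0.992, 0.0]
contact_force: [1.2, -0.0, 6.1]
width: 0.0208
gripper_force: 29.5
```

drive_tool(rows=[[[0,0,-0.025],[-0.05,-0.22,0],2],[[0,0,0],[0,0,0],2],[[0,0,0],[0,0,0],2]])

```text
clock: 42.18
position: [0.673, 0.0517, 0.1394]
ee_rot: [0.002, 0.139, 0.99, 0.001]
contact_force: [1.1, 1.4, 5.4]
width: 0.0209
gripper_force: 29.7
```

drive_tool(rows=[[[0,0,0],[0,0,0],5],[[0,0,0],[0,0,0],5],[[0,0,0],[0,0,0],5],[[0,0,0],[0,0,4],6],[[0,0,0],[0,0,5],7],[[0,0,0],[0,0,5],7],[[0,0,0],[0,0,4],7],[[0,0,0],[0,0,0],7]])

```text
clock: 43.18
position: [0.6731, 0.0513, 0.3216]
ee_rot: [0.004, 0.139, 0.99, 0.0]
contact_force: [0.4, -0.6, 0.1]
width: 0.07
gripper_force: 0.0
```

```bash
python3 - <<'E'
from h import *
s=manip.get_state();print(s["clock"],s["position"].round(4))
im=eyes.get_image("scene");save("s5",im)
for b in blobs(im,(105,120,40),(125,255,255),100): print(b[0],onz("scene",b[0],.13).round(3))
E
```

```text
43.175 [0.6731 0.0513 0.3216]
[386.1, 21.3] [-0.147  0.749  0.13 ]
[444.0, 72.6] [0.23  0.732 0.13 ]
[532.4, 96.2] [0.5   0.917 0.13 ]
[519.7, 124.2] [0.575 0.769 0.13 ]
[415.1, 141.0] [0.442 0.409 0.13 ]
[428.8, 154.7] [0.513 0.408 0.13 ]
[336.7, 204.6] [0.516 0.04  0.13 ]
[495.4, 222.1] [0.818 0.4   0.13 ]
[505.2, 230.1] [0.853 0.404 0.13 ]
[515.0, 238.4] [0.888 0.407 0.13 ]
[212.6, 249.5] [ 0.457 -0.34   0.13 ]
```

View pics/s5.png

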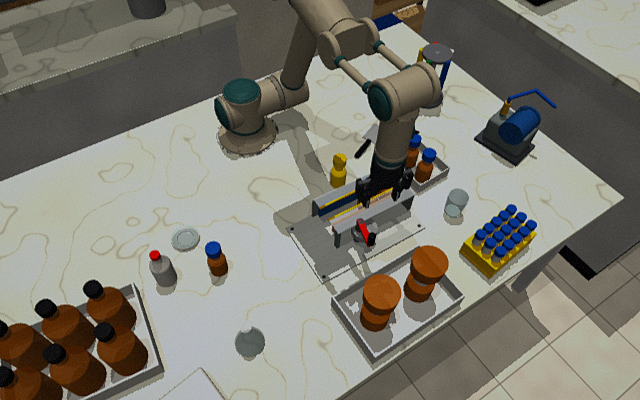

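The scene shows both slims in the tray (415,141 and 429,155), the look-alike untouched at (213,250), and the gripper clear of the closed lever. I hand the job in.

```bash
python3 -c "
from rig import job
print(job.sign_off())"
```

```text
the job is handed in; nothing more can be done
None
```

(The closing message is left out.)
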